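Set the blank speed selector and hang the basket on the dipping arm

TASK

Get the dipping unit ready: turn the blank speed selector on the control box back (anticlockwise) to its end stop, then forward (clockwise) exactly three clicks from the stop, and let go of it. Then take the wire specimen basket by its black grip, hang it by its ball in the fork of the spring-balanced arm, and ease it down until the arm has sunk and carries the whole weight before letting go, so that the arm neither drops nor springs back. Leave the other glassware and bottles standing where they are.

Things in the scene. Friction and masses are not known exactly. Their poses are not given: they have to be found in the camera images.
- selector_grip (a point): Grip point of the blank selector, on its vertical axis, 90 mm above the bench; its frame turns with the knob. The knob is an unmarked black bar 44 mm long (this frame's x), 14 mm thick (y); top 15 mm above this point, underside 19 mm below it, on a round skirt 48 mm wide. On the end stop the bar lies along the box's x.
- selector (a joint): Selector angle (rad): 0 at its anticlockwise end stop (seen from above), growing clockwise. It clicks into a sprung detent every 0.419 rad (24 degrees): 7 positions, 0 to 2.51; let go between two, it snaps to the nearer. Passing a click takes about 0.15 N m. It starts in any position but the end stop.
- basket_grip (a point): Middle of the basket's upright black round grip, 18 mm in diameter, 55 mm long (the lowest 3 mm are inside the ball); 175 mm above the basket's underside.
- basket_ball (a point): Centre of the steel ball (26 mm in diameter) between the stem and the grip, 40 mm below the middle of the grip and 135 mm above the basket's underside. z is the basket's upward axis.
- saddle (a point): Where the ball's centre lies when it hangs in the fork; carried by the arm. Frame: -x points outward along the arm to the fork's open end, y across, z up; empty, it slopes 0.2 rad up towards the open end. The stem goes in from the open end, the ball 25 to 32 mm above this point, between the prongs; then the ball comes down on them.
- swing (a joint): Angle of the spring arm (rad): 0 empty, against its upper stop; grows as it sinks; 0.2 is level; lower stop 0.42. Spring 1.3 N m/rad (about 45 N/m at the ball), with the first 1.5 N or so held without sinking; the basket sinks it 0.15 to 0.28 rad, 27 to 48 mm. Lightly damped: it bounces if the load is let go before it settles.
- basket: The loose wire basket, origin at the centre of its underside; stands upright on the bench at the start. 68 mm in diameter, 46 mm high, a wire bail on top up to 72 mm, from there a 7 mm upright stem to the ball, the grip above the ball; 200 mm high in all. 0.27 to 0.36 kg.
- box: Fixed white control box, 130 mm (x) by 120 mm (y), 60 mm high, origin under its centre, the selector in the middle of its flat top. It may stand left or right of the dipping unit, the basket on the other side.
- dipper: Fixed dipping unit: column (origin under the pivot, 225 mm high, 50 mm wide), base plate 18 mm high reaching 240 mm from the origin to its front (-x) with a drip dish under the fork.
- pivot (a point): The arm's level pivot, 200 mm above the bench and 175 mm from the saddle. Fork: two 7 mm round prongs, 16 mm apart, that dip 7 mm to form the saddle and end 28 mm beyond it; as the arm stands empty, prong tops lie up to 9 mm above the saddle point at the tips, undersides 18 mm below it.
- flask_mid (a point): Bystander, to be left alone: conical glass flask, 84 mm wide, 108 mm high; centre 50 mm up; the point is half-way up on its axis.
- beaker_mid (a point): Bystander, to be left alone: glass beaker, 70 mm wide, 90 mm high; the point is half-way up on its axis.
- wash_mid (a point): Bystander, to be left alone: white plastic bottle, 68 mm wide, 170 mm high; the point is half-way up on its axis.
- jar_mid (a point): Bystander, to be left alone: amber jar with black cap, 56 mm wide, 75 mm high; the point is half-way up on its axis.
- weighbottle_mid (a point): Bystander, to be left alone: small white ceramic weighing pot, 36 mm wide, 35 mm high; the point is half-way up on its axis.
Mind the look-alikes: they are no part of the job. What is shaped like the basket but blue or yellow is not meant.

How it is judged:
By the outcome, as a careful person would: the job done as asked, in the order asked, and still so for the second after the job is handed in, with the robot touching nothing.
It also fails if it takes over 72 s, if anything falls off the work surface, if the arm or the gripper's body presses on something with over 40 N, if the wrist force passes 120 N, or if a joint passes its speed limit or range.

ROBOT

A 7-joint arm with a two-finger parallel gripper is mounted at the origin on the work surface. World frame = base frame: x ahead of the robot, y to its left, z up, the work surface at z = 0. Lengths are in mm, angles in rad, forces in N, time in s.
With the tool pointing down it reaches from about 400 to 900 mm from the base axis. Payload 5.6 kg.
Tool frame: the origin (TCP) lies midway between the tips of the shut fingers; the grasp point (between the pads) lies 19 mm behind it; x points along the fingers, y is the direction in which the jaws open and shut, and the axes are right-handed (so a half turn about x gives the same grasp; the last joint's range is limited). The gripper opens to 92 mm and grips with 3 to 60 N. Pads are 20 mm wide; open, the fingers measure 128 mm over their backs; the gripper's body (75 mm by 189 mm) begins 69 mm behind the grasp point.
Start: joints at [1.076, 0.468, -0.012, 1.603, 0.006, 1.071, -0.056], TCP at [283.742, -584.807, 214.592] pointing down, gripper open.
Joint ranges: [-2.53, 2.53], [-0.31, 2.02], [-1.57, 1.55], [0.28, 2.44], [-1.29, 4.43], [0.15, 1.84], [-2.92, 2.92]. Speed limits (rad/s): [2.57, 2.57, 3.14, 3.14, 3.14, 3.14, 3.14].

INTERFACE

Orientations are given as a rotation vector (axis times angle).
In Python, from cell import robot, grip, kin, viewer gives the robot as it stands. Calls block until the motion is done:
- robot.movep(position, orientation): joint-space move of the TCP to a pose.
- robot.servo_line(position, feed=150, rotation=None): straight line of the TCP; rotation=None keeps the orientation; feed is the mean speed in mm/s.
- robot.goto_joints(angles): joint-space move.
- grip(opening, newtons=None): opening from 0.0 (shut) to 1.0 (fully open); newtons is the grip in N (None keeps the last); returns when the fingers have stopped.
- robot.hold(seconds).
- kin.ik(position, orientation): joint angles nearest the present ones, or None.
- robot.observe(): the state.
- viewer.read_camera(name): name is "side" or "top" or "wrist"; returns the picture (420x560x3 uint8, red, green, blue); there is no depth.
- viewer.camera_info(name): a dict with "camera_matrix" (3x3 intrinsics, pixels), "R" (3x3) and "t" (3): a world point X has camera coordinates R X + t. Camera axes: x right, y down, z forward; pixel columns grow to the right and rows downward; lengths in mm; the calibration is good to about 2 mm. The wrist camera is an equidistant fisheye: a pixel r from the principal point sees the ray r / f radians off the axis. A picture is of the moment at which its call begins: read the wrist's pose just before it. camera_info takes no time and is no camera call; for the wrist camera it gives the pose at the moment of the call.
A pose or a line that the arm cannot do raises robot.IKError and nothing moves.
- robot.job_done(): hands the job in, once; it reports no verdict.
Trained networks look in the newest picture that a camera, given by its name, has taken for a name from the list of things; names that differ only in an ending like _2 or _b are one class to them, and where a whole thing is asked for, a point or a joint stands for the part that bears it (a point fixed in the world has none). Each returns a list of dicts, best first, with "confidence" (0 to 1); they miss things now and then, are a little off and sometimes report something else, mostly with a low value. They report only what shows in the picture. A call takes as long as a camera call. They do not tell look-alikes from the thing itself.
- viewer.silhouettes(name, camera): "mask" (420x560 bool, what is visible of it).
- viewer.pinpoint(name, camera): "at" ([x, y, z] in mm, in the coordinates of the camera as it stood for that picture, good to about 4 mm: a listed point, or the origin of a listed thing).
The state is a dict: "t": time; "joints": joint angles; "joint_velocities": joint speeds; "joint_torque": joint torques, N m; "tcp_pos": TCP position; "tcp_rot": TCP orientation; "contact_force": force on the tool from outside, world axes, zero at the start; "wrist_torque": the same for the moment, N m; "grip_width": opening from 0.0 (shut) to 1.0 (fully open).
Only numpy, scipy, OpenCV 4.12 (cv2) and the standard library are available. Lean on these libraries where they do the work, as an engineer would, in place of code of your own. Each camera call takes 0.05 s, during which the arm holds its last target. There are 200 camera calls.

## Working session

There is one attempt and no reset: what is moved stays moved. The work goes in short steps, each a Python script; the robot and the scene stay as the last script left them, time stands still between calls to the robot, and variables do not carry over. Pictures are saved under pics/ and viewed, about 8 in all and at most 12, crops included, and the job is handed in when it is done.

```bash
mkdir -p pics; ls; cat > h.py <<'E'
from cell import robot, grip, kin, viewer
import numpy as np, cv2
from scipy.spatial.transform import Rotation as Rn
def w(name,cam):
    i=viewer.camera_info(cam); R=np.array(i["R"]);t=np.array(i["t"])
    return [(round(d["confidence"],2),np.round(R.T@(np.array(d["at"])-t),0)) for d in viewer.pinpoint(name,cam)]
def proj(X,cam):
    i=viewer.camera_info(cam); p=np.array(i["R"])@X+np.array(i["t"]); q=np.array(i["camera_matrix"])@p; return q[:2]/q[2]
def ray(px,cam):
    i=viewer.camera_info(cam); R=np.array(i["R"]); d=R.T@np.linalg.solve(np.array(i["camera_matrix"]),[px[0],px[1],1]); return -R.T@np.array(i["t"]),d
def atz(px,cam,z):
    o,d=ray(px,cam); return o+d*(z-o[2])/d[2]
def save(im,n): cv2.imwrite("pics/"+n,cv2.cvtColor(im,cv2.COLOR_RGB2BGR))
E
python3 - <<'E'
from h import *
for c in("side","top"):
    save(viewer.read_camera(c),c+"0.png")
    for n in "selector_grip basket_grip basket_ball saddle box dipper pivot flask_mid beaker_mid wash_mid jar_mid weighbottle_mid".split():
        print(c,n,[(a,b.tolist(),np.round(proj(b,c)).tolist()) for a,b in w(n,c) if a>.2])
s=robot.observe();print(s["t"],s["tcp_rot"],s["contact_force"])
E
```

```text
pics
side selector_grip [(0.57, [508.0, 259.0, 90.0], [247.0, 286.0])]
side basket_grip [(0.94, [641.0, -413.0, 173.0], [320.0, 147.0]), (0.91, [521.0, -288.0, 174.0], [335.0, 169.0]), (0.81, [423.0, -365.0, 174.0], [371.0, 167.0]), (0.73, [407.0, -238.0, 177.0], [361.0, 184.0]), (0.62, [635.0, -184.0, 171.0], [290.0, 175.0]), (0.26, [735.0, -33.0, 202.0], [239.0, 179.0])]
side basket_ball [(0.87, [406.0, -240.0, 132.0], [360.0, 196.0]), (0.86, [642.0, -408.0, 136.0], [319.0, 157.0]), (0.74, [522.0, -293.0, 135.0], [335.0, 179.0]), (0.7, [422.0, -364.0, 134.0], [370.0, 177.0]), (0.69, [635.0, -186.0, 135.0], [291.0, 184.0])]
side saddle [(0.56, [563.0, -7.0, 242.0], [281.0, 186.0]), (0.43, [699.0, 287.0, 52.0], [186.0, 278.0])]
side box [(0.91, [509.0, 259.0, -2.0], [248.0, 311.0])]
side dipper [(0.49, [566.0, -8.0, 244.0], [281.0, 185.0])]
side pivot [(0.88, [736.0, -30.0, 203.0], [238.0, 179.0])]
side flask_mid [(0.87, [701.0, 287.0, 52.0], [185.0, 278.0])]
side beaker_mid [(0.66, [678.0, -289.0, 46.0], [295.0, 189.0])]
side wash_mid [(0.74, [618.0, 469.0, 86.0], [159.0, 324.0]), (
[... 907 characters left out ...]
8.0, 136.0], [410.0, 184.0])]
top saddle [(0.97, [565.0, -10.0, 242.0], [279.0, 201.0])]
top box [(0.82, [514.0, 260.0, 2.0], [197.0, 232.0]), (0.72, [737.0, -30.0, 199.0], [286.0, 147.0])]
top dipper []
top pivot [(0.9, [739.0, -28.0, 201.0], [285.0, 146.0])]
top flask_mid []
top beaker_mid [(0.85, [679.0, -286.0, 43.0], [364.0, 180.0])]
top wash_mid [(0.66, [500.0, -451.0, 40.0], [418.0, 234.0]), (0.61, [620.0, 474.0, 88.0], [124.0, 195.0]), (0.59, [705.0, 286.0, 52.0], [188.0, 172.0])]
top jar_mid [(0.85, [497.0, -451.0, 38.0], [417.0, 235.0])]
top weighbottle_mid [(0.48, [637.0, 188.0, 21.0], [219.0, 194.0])]
1.3 [ 1.97067515  0.45275171 -1.97074819] [ 0.11267883 -0.06742526 -0.52486054]
```

```bash
python3 - <<'E'
import cv2,numpy as np
s=cv2.imread("pics/side0.png");t=cv2.imread("pics/top0.png")
a=cv2.resize(t[130:290,110:450],None,fx=2.2,fy=2.0)
b=cv2.resize(s[110:350,120:400],(467,400))
W=a.shape[1]
im=np.zeros((600,800,3),np.uint8)
im[:a.shape[0],:W]=a
b=cv2.resize(s[120:240,220:420],(460,276)); im[322:598,:460]=b
c=cv2.resize(s[240:340,180:310],(338,260)); im[322:582,462:800]=c
cv2.imwrite("pics/v1.png",im)
E
```

```text
(no output)
```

View pics/v1.png

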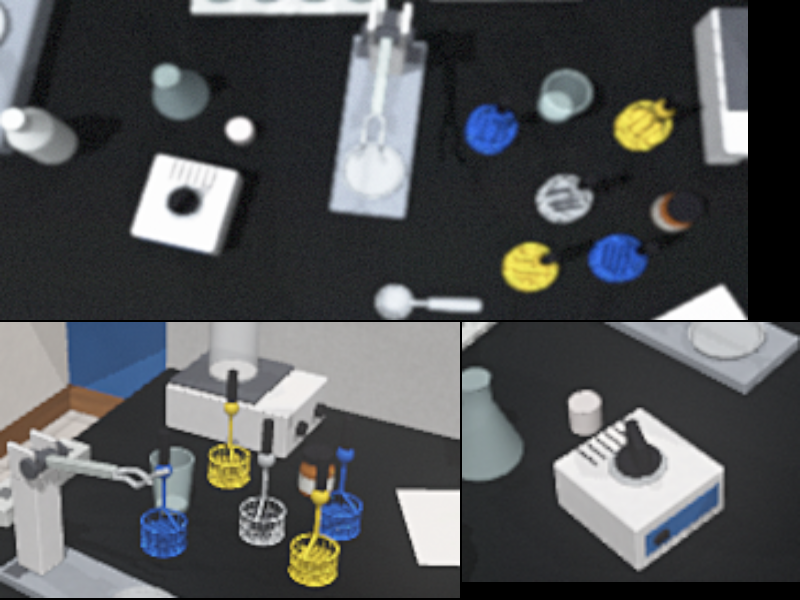

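View pics/side0.png

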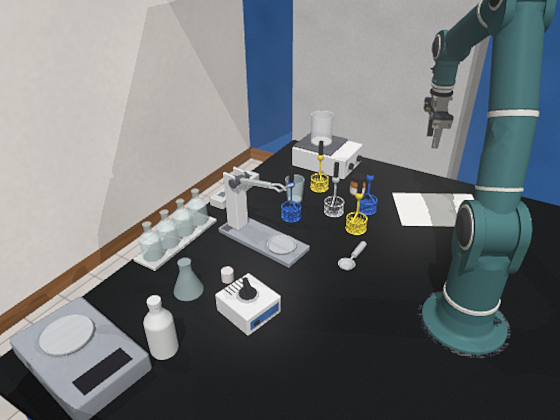

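The bare-metal basket is at side (335,179). The look-alikes are blue at (291,184) and (370,177), and yellow at (319,157) and (360,196). I choose the bare one, at about (521,-290). Next I take a close look at the selector.

```bash
cat >> h.py <<'E'
def down(psi):
    c,s=np.cos(psi),np.sin(psi); return Rn.from_matrix(np.array([[0,c,s],[0,s,-c],[-1,0,0]])).as_rotvec()
def psi_now():
    y=Rn.from_rotvec(robot.observe()["tcp_rot"]).as_matrix()[:,1]; return np.arctan2(y[1],y[0])
def wray(px):
    i=viewer.camera_info("wrist"); K=np.array(i["camera_matrix"]); R=np.array(i["R"])
    v=np.array([(px[0]-K[0,2])/K[0,0],(px[1]-K[1,2])/K[1,1]]); r=np.linalg.norm(v)
    d=np.array([*(v/r*np.sin(r)),np.cos(r)]) if r>1e-9 else np.array([0,0,1.])
    return -R.T@np.array(i["t"]),R.T@d
def watz(px,z):
    o,d=wray(px); return o+d*(z-o[2])/d[2]
def wproj(X):
    i=viewer.camera_info("wrist"); K=np.array(i["camera_matrix"]); p=np.array(i["R"])@X+np.array(i["t"])
    r=np.hypot(p[0],p[1]); th=np.arctan2(r,p[2]); return np.array([K[0,2]+K[0,0]*th*p[0]/r,K[1,2]+K[1,1]*th*p[1]/r])
E
python3 - <<'E'
from h import *
p=psi_now();print("psi",p)
for q in(0,.5,1,1.57,2.,2.5,-.5,-1,-1.57): 
    j=kin.ik([512,260,250],down(q)); print(q,None if j is None else np.round(j,2))
robot.servo_line([284,-585,330],feed=250)
robot.movep([480,240,300],down(-1.57+.2) if 0 else down(p-1.57 if False else 1.57))
print(robot.observe()["t"],psi_now(),robot.observe()["joints"])
im=viewer.read_camera("wrist");save(im,"w1.png")
for n in("selector_grip","box"):
    print(n,[(a,b.tolist(),wproj(b).round().tolist()) for a,b in w(n,"wrist")])
print(viewer.camera_info("wrist"))
E
```

```text
psi -1.1191116643024914
0 [ 0.25  0.54 -1.06  1.71  0.5   1.2  -0.94]
0.5 [ 0.26  0.55 -1.08  1.71  0.51  1.21 -0.45]
1 [ 0.27  0.56 -1.1   1.71  0.53  1.21  0.04]
1.57 [ 0.26  0.54 -1.08  1.71  0.51  1.2   0.62]
2.0 [ 0.25  0.54 -1.07  1.71  0.51  1.2   1.05]
2.5 [ 0.36  0.7  -1.32  1.7   0.7   1.31  1.4 ]
-0.5 [ 0.23  0.52 -1.03  1.71  0.48  1.19 -1.43]
-1 [ 0.19  0.49 -0.96  1.71  0.43  1.17 -1.89]
-1.57 [ 0.1   0.44 -0.82  1.72  0.35  1.14 -2.39]
4.8833 1.5681471095401898 [ 0.32798111  0.39991494 -1.08436269  1.73107259  0.37279492  1.23826981
  0.71943779]
selector_grip [(0.86, [506.0, 258.0, 87.0], [290.0, 201.0])]
box [(0.89, [508.0, 259.0, 1.0], [287.0, 188.0]), (0.22, [613.0, 469.0, 85.0], [434.0, 273.0])]
{'camera_matrix': array([[325.1922621 ,   0.        , 274.23113514],
       [  0.        , 325.1922621 , 203.6810822 ],
       [  0.        ,   0.        ,   1.        ]]), 'R': array([[ 8.99069436e-04,  9.99999028e-01,  1.06551446e-03],
       [ 9.67955756e-01, -1.13783063e-03,  2.51118220e-01],
       [ 2.51119188e-01,  8.05598134e-04, -9.67955838e-01]]), 't': array([-239.96284406, -514.19740763,  350.37483389])}
```

View pics/w1.png

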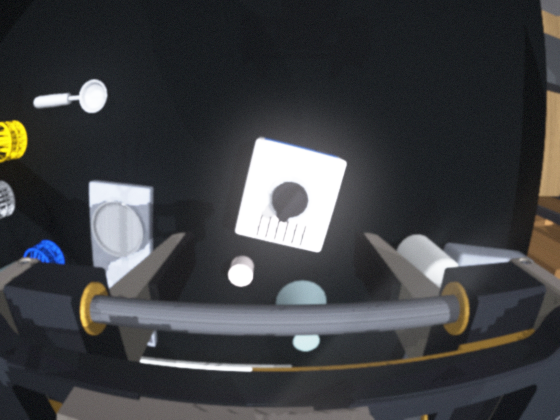

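The picture shows the box with corners at about (260,137), (346,160), (322,251) and (235,234), and the knob at (290,200). I need the bar direction next.

```bash
python3 - <<'E'
from h import *
im=cv2.imread("pics/w1.png")
c=im[165:240,245:335]; g=np.clip((c.astype(float)/255)**.5*255*1.0,0,255)
g=np.where(c.max(2,keepdims=True)<110,np.clip(c.astype(float)*3,0,255),255).astype(np.uint8)
s=cv2.imread("pics/side0.png")[255:335,205:290]; s=np.clip(s.astype(float)*2,0,255).astype(np.uint8)
a=cv2.resize(g,(480,400),interpolation=cv2.INTER_CUBIC); b=cv2.resize(s,(310,292),interpolation=cv2.INTER_CUBIC)
o=np.zeros((400,800,3),np.uint8);o[:,:480]=a;o[:292,485:795]=b;cv2.imwrite("pics/v2.png",o)
gray=cv2.cvtColor(im,cv2.COLOR_BGR2GRAY)
viewer.read_camera("wrist"); m=viewer.silhouettes("box","wrist")[0]["mask"].astype(np.uint8)
cnt=max(cv2.findContours(m,0,1)[0],key=cv2.contourArea)
P=np.array([watz(p[0],60)[:2] for p in cnt],np.float32)
r=cv2.minAreaRect(P);print(r)
print([watz(p,60).round().tolist() for p in[(260,137),(346,160),(322,251),(235,234)]])
for n in["selector_grip"]:
    for d in viewer.silhouettes(n,"wrist"):
        M=d["mask"];ys,xs=np.nonzero(M);print(d["confidence"],M.sum(),xs.mean(),ys.mean(),xs.min(),xs.max(),ys.min(),ys.max())
E
```

```text
((504.72332763671875, 259.40643310546875), (120.06330108642578, 135.0902862548828), 76.34269714355469)
[[430.0, 222.0, 60.0], [458.0, 332.0, 60.0], [583.0, 305.0, 60.0], [558.0, 187.0, 60.0]]
0.77 1155 289.3393939393939 200.4935064935065 272 309 182 222
```

View pics/v2.png

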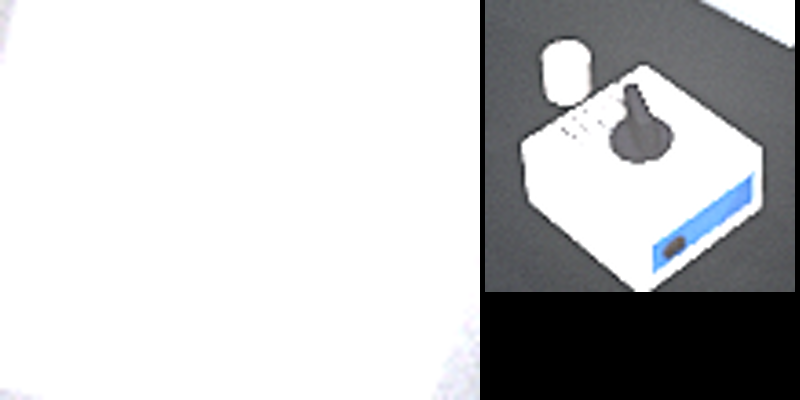

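```bash
cat > fit.py <<'E'
from h import *
def model(th,c,pr,S=4):
    m=np.zeros((420*S,560*S),np.uint8); a=np.linspace(0,2*np.pi,40)
    sk=[[c[0]+24*np.cos(t),c[1]+24*np.sin(t),z] for t in a for z in(60,71)]
    u=np.array([np.cos(th),np.sin(th)]);v=np.array([-u[1],u[0]])
    b=[[*(np.array(c)+sx*22*u+sy*7*v),z] for sx in(-1,1) for sy in(-1,1) for z in(71,105)]
    for P in(sk,b):
        q=np.array([pr(np.array(p)) for p in P])
        cv2.fillConvexPoly(m,cv2.convexHull(np.round((q+.5)*S).astype(np.int32)),255)
    return cv2.resize(m,(560,420),interpolation=cv2.INTER_AREA)/255.
def fit(im,pr,c0,box0):
    v=im.max(2).astype(float)
    u0=np.round(pr(np.array([*c0,80]))).astype(int); sl=(slice(u0[1]-28,u0[1]+26),slice(u0[0]-28,u0[0]+28))
    d=np.clip((150-v[sl])/110,0,1)
    n,l=cv2.connectedComponents((d>.25).astype(np.uint8)); k=l[28,28]; d=d*(cv2.dilate((l==k).astype(np.uint8),np.ones((3,3)))>0)
    res=[]
    for deg in range(-14,-194,-8):
        best=9e9
        for dx in range(-6,7,2):
            for dy in range(-6,7,2):
                e=np.abs(model(np.radians(deg),(c0[0]+dx,c0[1]+dy),pr,2)[sl]-d).sum()
                if e<best: best=e;bb=(dx,dy)
        res.append((deg,round(best,1),bb))
    return res
E
python3 - <<'E'
from fit import *
W=cv2.imread("pics/w1.png");S=cv2.imread("pics/side0.png");T=cv2.imread("pics/top0.png")
for n,im,pr in(("w",W,wproj),("s",S,lambda X:proj(X,"side")),("t",T,lambda X:proj(X,"top"))):
    print(n,*fit(im,pr,(506,259),0))
E
```

```text
Traceback (most recent call last):
  File "fit.py", line 21, in fit
    e=np.abs(model(np.radians(deg),(c0[0]+dx,c0[1]+dy),pr,2)[sl]-d).sum()
             ~~~~~^^^^^^^^^^^^^^^^^^^^^^^^^^^^^^^^^^^^^^^^^^
  File "fit.py", line 8, in model
    q=np.array([pr(np.array(p)) for p in P])
                ~~^^^^^^^^^^^^^
  File "h.py", line 26, in wproj
    i=viewer.camera_info("wrist"); K=np.array(i["camera_matrix"]); p=np.array(i["R"])@X+np.array(i["t"])
ValueError: time passes only in moves, steps and waits
```

```bash
python3 - <<'E'
import h
I={c:h.viewer.camera_info(c) for c in("wrist","side","top")}
from fit import *
class V: 
    camera_info=staticmethod(lambda c:I[c])
h.viewer=V
W=cv2.imread("pics/w1.png");S=cv2.imread("pics/side0.png");T=cv2.imread("pics/top0.png")
for n,im,pr in(("w",W,wproj),("s",S,lambda X:proj(X,"side")),("t",T,lambda X:proj(X,"top"))):
    print(n,*fit(im,pr,(506,259),0))
E
```

```text
w (-14, np.float64(917.1), (6, 0)) (-22, np.float64(923.4), (6, 0)) (-30, np.float64(929.2), (6, 0)) (-38, np.float64(928.9), (6, 0)) (-46, np.float64(925.5), (4, -2)) (-54, np.float64(919.4), (2, 2)) (-62, np.float64(910.9), (4, 2)) (-70, np.float64(910.0), (6, 0)) (-78, np.float64(902.3), (4, -2)) (-86, np.float64(903.8), (4, -2)) (-94, np.float64(912.6), (6, 0)) (-102, np.float64(920.2), (6, 0)) (-110, np.float64(929.9), (6, 0)) (-118, np.float64(933.1), (6, 0)) (-126, np.float64(943.6), (6, 0)) (-134, np.float64(945.9), (6, 0)) (-142, np.float64(942.6), (6, 0)) (-150, np.float64(935.6), (6, 0)) (-158, np.float64(927.6), (6, -2)) (-166, np.float64(915.9), (6, 0)) (-174, np.float64(911.4), (6, -2)) (-182, np.float64(913.4), (6, -2)) (-190, np.float64(914.7), (6, 0))
s (-14, np.float64(139.8), (6, -4)) (-22, np.float64(131.6), (6, -4)) (-30, np.float64(124.6), (6, -6)) (-38, np.float64(114.9), (6, -4)) (-46, np.float64(111.4), (6, -4)) (-54, np.float64(114.9), (4, 2)) (-62, np.float64(123.2), (6, 0)) (-70, np.float64(133.6), (6, -4)) (-78, np.float64(141.8), (6, -4)) (-86, np.float6
[... 533 characters left out ...]
, 2)) (-30, np.float64(72.5), (6, -2)) (-38, np.float64(71.7), (6, -2)) (-46, np.float64(73.2), (6, -2)) (-54, np.float64(74.7), (6, -4)) (-62, np.float64(75.2), (6, 2)) (-70, np.float64(78.2), (6, 2)) (-78, np.float64(79.7), (6, 2)) (-86, np.float64(80.7), (6, 0)) (-94, np.float64(81.5), (6, -2)) (-102, np.float64(82.2), (6, 2)) (-110, np.float64(81.5), (6, 2)) (-118, np.float64(82.2), (6, -2)) (-126, np.float64(81.5), (6, 2)) (-134, np.float64(81.2), (6, 2)) (-142, np.float64(82.5), (6, 2)) (-150, np.float64(81.5), (6, -2)) (-158, np.float64(81.5), (6, 2)) (-166, np.float64(80.7), (6, -2)) (-174, np.float64(80.5), (6, -2)) (-182, np.float64(78.2), (6, -2)) (-190, np.float64(77.5), (6, -2))
```

```bash
cat >> h.py <<'E'
def freeze():
    I={c:viewer.camera_info(c) for c in("wrist","side","top")}
    class V: camera_info=staticmethod(lambda c:I[c])
    return V
E
python3 - <<'E'
import h
from fit import *
print(robot.observe()["t"])
robot.servo_line([560,255,220],feed=200)
V=freeze()
im=viewer.read_camera("wrist");save(im,"w2.png")
print([(a,b) for a,b in w("selector_grip","wrist")])
ms=viewer.silhouettes("selector_grip","wrist");m=ms[0]["mask"]
mb=viewer.silhouettes("box","wrist")
vw=h.viewer; h.viewer=V
u=np.round(wproj(np.array([512,259,90]))).astype(int);print(u,[(x["confidence"],x["mask"].sum()) for x in ms])
cnt=max(cv2.findContours((mb[0]["mask"]).astype(np.uint8),0,1)[0],key=cv2.contourArea)
print(cv2.minAreaRect(np.array([watz(p[0],60)[:2] for p in cnt],np.float32)))
c=im[u[1]-60:u[1]+60,u[0]-60:u[0]+60]; c=np.clip(c.astype(float)*2.5,0,255).astype(np.uint8)
save(np.hstack([cv2.resize(c,(400,400),interpolation=2),cv2.resize(im,(400,400))]),"v3.png")
for deg in range(-14,-194,-8):
    print(deg,min((round(float(np.abs(model(np.radians(deg),(508+dx,259+dy),wproj,2)-m).sum())),508+dx,259+dy) for dx in range(-4,8,2) for dy in range(-4,5,2)),end=" ")
E
```

```text
5.1833
[(0.96, array([510., 256.,  84.]))]
[278 146] [(0.65, np.int64(1815))]
((507.86480712890625, 258.6203308105469), (118.7667236328125, 129.48965454101562), 75.9705810546875)
-14 (188, 508, 259) -22 (173, 508, 259) -30 (158, 508, 259) -38 (148, 508, 259) -46 (159, 508, 259) -54 (176, 508, 259) -62 (190, 508, 259) -70 (205, 508, 259) -78 (204, 510, 257) -86 (202, 510, 257) -94 (205, 510, 257) -102 (196, 508, 257) -110 (202, 508, 257) -118 (209, 508, 257) -126 (214, 508, 259) -134 (216, 508, 259) -142 (222, 508, 259) -150 (222, 508, 259) -158 (223, 508, 259) -166 (222, 508, 259) -174 (222, 508, 259) -182 (213, 508, 259) -190 (195, 508, 259)
```

View pics/v3.png

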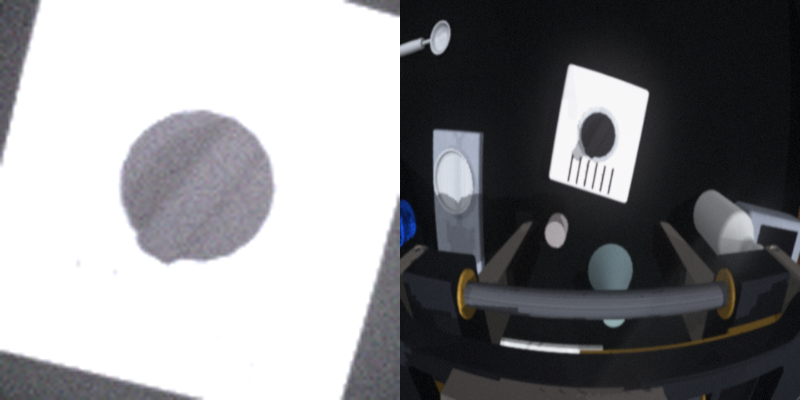

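The bar lies at about -38° and the box x at -14°, so the selector is on position 1. Next I grip it, turn it back to the stop while watching the wrist torque, then turn it forward three clicks.

```bash
python3 - <<'E'
from h import *
C=[509,259]; p=np.radians(52); Z=77
robot.movep([*C,190],down(p)); grip(0.5,30)
robot.servo_line([*C,Z],feed=120); s=robot.observe(); print(s["t"],s["contact_force"],s["joints"].round(2))
t0=s["wrist_torque"]
print("w",grip(0.0,30)); s=robot.observe();print(s["grip_width"],s["contact_force"].round(1),s["wrist_torque"].round(2),np.degrees(psi_now()))
a=52
while a<84:
    a+=2; robot.movep([*C,Z],down(np.radians(a))); s=robot.observe(); T=s["wrist_torque"]-t0
    print(a,round(np.degrees(psi_now()),1),T.round(2),s["contact_force"].round(1),round(s["t"],2))
    if np.abs(T).max()>.6: break
E
```

```text
8.6667 [-0.4639029   0.24887689 -0.21719885] [ 0.02  0.65 -0.73  1.86  0.56  0.85 -0.09]
w False
0.14731048802187285 [-0.9 -0.5  3.6] [-0.28  0.07 -0.07] 51.98925474289223
54 53.9 [-0.49  0.38 -0.14] [-1.6 -1.   4.1] 9.5
56 56.0 [-0.53  0.46 -0.2 ] [-1.9 -2.2  4.7] 9.75
58 58.0 [-0.45  0.44 -0.03] [-1.2 -1.6  4.9] 10.0
60 60.0 [-0.5   0.33 -0.07] [-1.1 -2.5  6.4] 10.25
62 62.0 [-0.49  0.27 -0.08] [ 0.3 -1.9  4.6] 10.5
64 64.0 [-0.41  0.37 -0.06] [-0.  -1.8  4.3] 10.75
66 66.0 [-0.58  0.39 -0.04] [-1.1 -2.   5.9] 11.0
68 68.0 [-0.5   0.13 -0.02] [ 0.8 -2.1  2.9] 11.25
70 70.0 [-0.5   0.46  0.08] [-2.6 -3.1  5.3] 11.5
72 72.1 [-0.48  0.45  0.27] [-1.6 -3.3  5.9] 11.75
74 74.0 [-0.46  0.43  0.08] [-0.9 -2.   6.2] 12.0
76 76.0 [-0.53  0.45 -0.13] [-2.4 -1.9  6.9] 12.25
78 77.9 [-0.47  0.46 -0.75] [-1.9 -1.9  5.1] 12.5
```

The stop is at psi of about 76°, as predicted. Now I turn clockwise 72° and release.

```bash
python3 - <<'E'
from h import *
C=[509,259]; Z=77
L=[]
for a in np.arange(76,3.9,-3.):
    robot.movep([*C,Z],down(np.radians(a))); s=robot.observe(); L.append((int(a),round(float(s["wrist_torque"][2]),2)))
print(L,s["t"],s["contact_force"].round(1))
robot.movep([*C,Z],down(np.radians(4))); robot.hold(.2);print(robot.observe()["wrist_torque"].round(2))
grip(0.5); s=robot.observe();print(s["wrist_torque"].round(2),s["contact_force"].round(1),s["joints"].round(2))
robot.servo_line([*C,200],feed=200)
robot.servo_line([555,255,235],feed=250)
import h
V=freeze(); im=viewer.read_camera("wrist"); m=viewer.silhouettes("selector_grip","wrist")[0]["mask"]
print(robot.observe()["t"],w("selector_grip","wrist"))
h.viewer=V
from fit import model
for deg in range(-14,-194,-8):
    print(deg,min((round(float(np.abs(model(np.radians(deg),(508+dx,259+dy),wproj,2)-m).sum())),508+dx,259+dy) for dx in range(-4,8,2) for dy in range(-4,5,2)),end=" ")
u=np.round(wproj(np.array([510,259,90]))).astype(int);c=im[u[1]-50:u[1]+50,u[0]-50:u[0]+50]
save(cv2.resize(np.clip(c.astype(float)*2.5,0,255).astype(np.uint8),(400,400),interpolation=2),"v4.png")
E
```

```text
[(76, -0.03), (73, 0.16), (70, 0.14), (67, 0.06), (64, -0.02), (61, -0.08), (58, -0.07), (55, -0.17), (52, -0.08), (49, 0.18), (46, 0.11), (43, 0.01), (40, 0.01), (37, 0.07), (34, 0.03), (31, -0.12), (28, -0.03), (25, 0.14), (22, 0.07), (19, 0.08), (16, -0.15), (13, -0.09), (10, -0.16), (7, -0.08), (4, 0.0)] 18.75 [-2.3 -2.4  5. ]
[-0.61  0.34 -0.09]
[-0.01 -0.06 -0.05] [-0.8 -0.4 -0.6] [-0.12  0.59 -0.53  1.87  0.4   0.79 -0.8 ]
21.0833 [(0.68, array([506., 255.,  87.]))]
-14 (304, 510, 259) -22 (293, 510, 259) -30 (288, 510, 259) -38 (285, 510, 259) -46 (275, 508, 259) -54 (250, 508, 259) -62 (228, 508, 259) -70 (202, 508, 259) -78 (185, 508, 259) -86 (177, 510, 259) -94 (182, 510, 259) -102 (215, 510, 259) -110 (254, 510, 259) -118 (290, 510, 259) -126 (317, 510, 259) -134 (335, 510, 259) -142 (351, 510, 259) -150 (347, 510, 259) -158 (344, 510, 259) -166 (342, 510, 259) -174 (333, 510, 259) -182 (320, 510, 259) -190 (309, 510, 259)
```

View pics/v4.png

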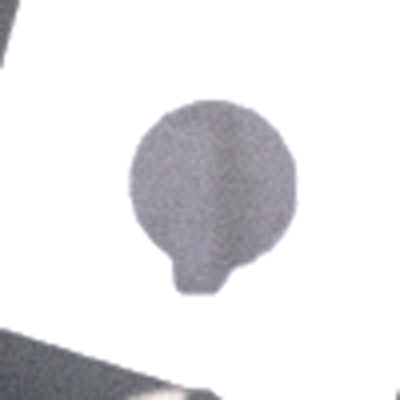

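The picture shows the bar along -86°, which is the third click. Next I take a near look at the fork, then at the basket.

```bash
python3 - <<'E'
from h import *
import h
robot.servo_line([540,200,320],feed=300)
p=np.radians(83)
robot.movep([555,-8,315],down(p)); print(psi_now(),robot.observe()["joints"].round(2))
V=freeze(); im=viewer.read_camera("wrist");save(im,"w5.png")
print("saddle",w("saddle","wrist"),"pivot",w("pivot","wrist"))
m=viewer.silhouettes("saddle","wrist")
robot.servo_line([500,-240,320],feed=300)
V2=freeze();im2=viewer.read_camera("wrist");save(im2,"w6.png")
print("ball",w("basket_ball","wrist"),"\ngrip",w("basket_grip","wrist"));s=robot.observe();print(s["t"],s["joints"].round(2))
h.viewer=V
print([(d["confidence"],d["mask"].sum()) for d in m])
M=m[0]["mask"];np.save("m.npy",M);ys,xs=np.nonzero(M);print(xs.min(),xs.max(),ys.min(),ys.max())
for r in range(ys.min(),ys.max()+1,3):
    q=xs[ys==r]
    if len(q): print(r,q.min(),q.max(),len(q),[watz((x,r),240)[:2].round(1).tolist() for x in(q.min(),q.max())])
u=np.round(wproj(np.array([565,-9,240]))).astype(int);print(u)
c=im[max(0,u[1]-60):u[1]+90,u[0]-75:u[0]+75]
save(np.hstack([cv2.resize(c,(400,400),interpolation=2),cv2.resize(im2,(400,400))]),"v5.png")
E
```

```text
1.4494683592593909 [ 0.58  0.32 -0.78  1.68  0.24  1.24  1.2 ]
saddle [(0.71, array([565., -10., 239.])), (0.52, array([ 502., -455.,   32.])), (0.34, array([730., -28.,  -0.]))] pivot [(0.73, array([739., -32., 198.])), (0.34, array([703., 281.,  52.]))]
ball [(0.96, array([ 522., -287.,  134.])), (0.89, array([ 414., -236.,  131.])), (0.83, array([ 631., -185.,  134.])), (0.73, array([ 423., -365.,  131.]))] 
grip [(0.87, array([ 408., -239.,  173.])), (0.81, array([ 422., -362.,  174.])), (0.66, array([ 515., -291.,  172.]))]
24.425 [ 0.94  0.29 -0.69  1.68  0.19  1.24  1.67]
[(0.91, np.int64(2784))]
245 298 189 366
189 248 250 3 [[533.6, -24.9], [533.8, -23.4]]
192 245 298 17 [[535.6, -27.5], [540.5, 12.8]]
195 245 298 21 [[538.0, -27.9], [542.9, 12.6]]
198 246 296 22 [[540.4, -27.4], [545.1, 10.8]]
201 249 294 22 [[543.0, -25.5], [547.2, 9.0]]
204 251 292 21 [[545.6, -24.2], [549.4, 7.2]]
207 253 291 18 [[548.2, -23.0], [551.7, 6.2]]
210 254 290 17 [[550.7, -22.6], [554.0, 5.2]]
213 254 290 17 [[553.1, -22.9], [556.4, 4.9]]
216 254 290 18 [[555.5, -23.3], [558.9, 4.7]]
219 255 2
[... 1184 characters left out ...]
], [627.3, -11.9]]
297 266 279 14 [[628.9, -23.4], [630.3, -12.3]]
300 266 278 13 [[632.0, -23.8], [633.2, -13.5]]
303 266 278 13 [[635.1, -24.2], [636.3, -13.8]]
336 267 278 12 [[671.6, -28.1], [672.8, -18.0]]
339 266 278 13 [[675.1, -29.5], [676.4, -18.4]]
342 266 278 13 [[678.7, -30.0], [680.1, -18.9]]
345 265 278 14 [[682.3, -31.4], [683.8, -19.3]]
348 257 286 30 [[685.3, -39.4], [688.5, -12.2]]
351 257 287 31 [[689.1, -40.0], [692.5, -11.7]]
354 257 288 32 [[692.9, -40.6], [696.5, -11.1]]
357 257 288 32 [[696.9, -41.1], [700.4, -11.5]]
360 257 288 32 [[700.9, -41.7], [704.4, -11.9]]
363 257 288 32 [[704.9, -42.4], [708.5, -12.3]]
366 258 286 29 [[709.1, -42.0], [712.4, -14.7]]
[274 225]
```

View pics/v5.png

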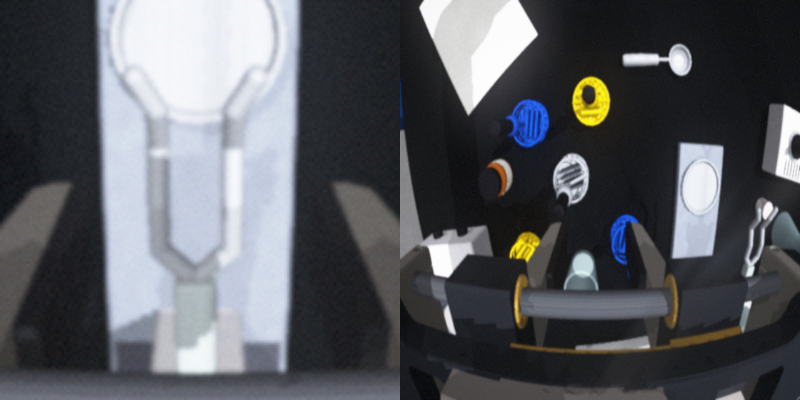

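The fork is centred on (565,-9.9) with yaw -7°. The bare basket's grip is at about (520.5,-290). Next: grasp, lift and carry to the point in front of the fork.

```bash
python3 - <<'E'
from h import *
p=np.radians(83); B=[520.5,-290]
robot.servo_line([*B,260],feed=250)
robot.servo_line([*B,161],feed=120,rotation=down(p)); s=robot.observe();print(s["t"],s["contact_force"].round(1),s["tcp_pos"])
grip(0,35); s=robot.observe(); print("gw",s["grip_width"]*92,s["contact_force"].round(1))
robot.servo_line([*B,230],feed=80)
s=robot.observe(); print(s["contact_force"].round(2),s["wrist_torque"].round(2),s["grip_width"]*92)
robot.servo_line([*B,305],feed=200)
u=np.array([np.cos(np.radians(-7)),np.sin(np.radians(-7))]); P=np.array([565,-9.9])-95*u
robot.servo_line([*P,305],feed=220); robot.hold(.3)
s=robot.observe(); print(s["t"],s["tcp_pos"],s["contact_force"].round(2))
for c in("wrist","side","top"):
    im=viewer.read_camera(c);save(im,c+"7.png")
    for n in("basket_ball","saddle","basket_grip"):
        print(c,n,[(a,b.tolist()) for a,b in w(n,c) if abs(b[0]-P[0])<130 and abs(b[1])<60])
W=cv2.imread("pics/wrist7.png");S=cv2.imread("pics/side7.png")[100:280,180:360]
cv2.imwrite("pics/v6.png",np.hstack([cv2.resize(W,(400,400)),cv2.resize(S,(400,400))]))
E
```

```text
25.875 [ 0.  -0.1 -0.9] [ 521.14633065 -290.11532653  161.93417778]
gw 17.39522255173237 [-0.7 -0.5  0.8]
[ 0.64 -0.48 -2.6 ] [ 0.04 -0.17 -0.02] 17.46959055273051
29.75 [470.810685     1.21767161 304.92684359] [ 0.76 -0.32 -2.78]
wrist basket_ball [(0.65, [469.0, 5.0, 276.0]), (0.18, [468.0, -0.0, 143.0])]
wrist saddle [(0.77, [567.0, -10.0, 241.0])]
wrist basket_grip [(0.94, [468.0, -1.0, 317.0])]
side basket_ball [(0.62, [471.0, 2.0, 278.0])]
side saddle [(0.76, [564.0, -8.0, 242.0])]
side basket_grip [(0.6, [469.0, 1.0, 321.0])]
top basket_ball []
top saddle []
top basket_grip []
```

View pics/v6.png

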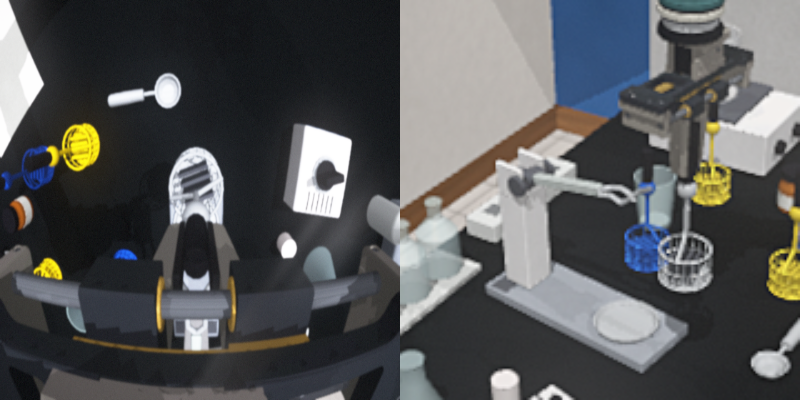

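The right basket is in hand, with the ball about 27 mm below the TCP. Now I insert it and lower it slowly.

```bash
cat >> h.py <<'E'
U=np.array([np.cos(np.radians(-7)),np.sin(np.radians(-7))]); SD=np.array([565,-9.7])
def avg(n=12):
    L=[]
    for _ in range(n): robot.hold(.04); L.append(robot.observe()["contact_force"])
    return np.mean(L,0).round(2),(np.std(L,0)/n**.5).round(2)
E
python3 - <<'E'
from h import *
robot.servo_line([*(SD-95*U),296],feed=60); print("hang",avg())
robot.servo_line([*(SD-20*U),296],feed=60); print(avg(4))
robot.servo_line([*SD,296],feed=40); print("in",avg(4))
for z in(280,272,268,264,260,255):
    robot.servo_line([*SD,z],feed=25); a=avg(5); print(z,robot.observe()["tcp_pos"].round(1),a[0],a[1])
print(robot.observe()["t"])
for c in("side",):
    im=viewer.read_camera(c);save(cv2.resize(im[130:260,210:340],(600,600),interpolation=2),c+"8.png")
    for n in("basket_ball","saddle"): print(c,n,[(a,b.tolist()) for a,b in w(n,c) if abs(b[0]-565)<50 and abs(b[1])<60])
E
```

```text
hang (array([ 0.11,  0.32, -2.59]), array([0.07, 0.18, 0.17]))
(array([ 0.23, -0.05, -2.75]), array([0.28, 0.15, 0.11]))
in (array([-0.23, -0.16, -2.99]), array([0.09, 0.2 , 0.18]))
280 [565.1  -9.7 280.2] [-0.29  0.05 -2.83] [0.09 0.18 0.23]
272 [565.1  -9.7 272.1] [ 0.19  0.26 -2.42] [0.23 0.18 0.1 ]
268 [565.3  -9.9 268.2] [ 0.62 -1.25 -1.31] [0.12 0.18 0.19]
264 [565.   -9.8 264.1] [ 1.28 -1.29 -1.37] [0.22 0.11 0.12]
260 [565.   -9.7 260. ] [ 0.62 -1.47 -0.94] [0.15 0.12 0.21]
255 [565.   -9.7 255.1] [ 0.24 -1.49 -0.55] [0.22 0.17 0.14]
37.3167
side basket_ball [(0.61, [565.0, -11.0, 230.0])]
side saddle [(0.62, [562.0, -8.0, 227.0])]
```

View pics/side8.png

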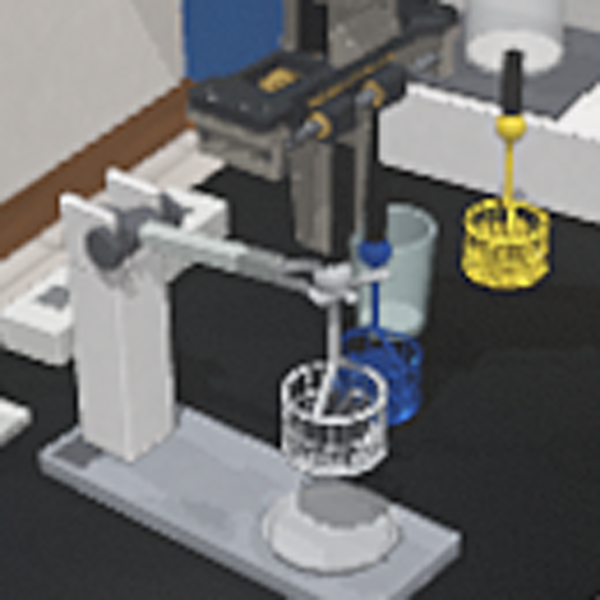

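```bash
python3 - <<'E'
from h import *
N=np.array([-U[1],U[0]])
for z,o in((250,.4),(246,.8),(243,1.),(240,1.2)):
    robot.servo_line([*(SD-o*U-1.2*N),z],feed=20); robot.hold(.2); a=avg(14); print(z,robot.observe()["tcp_pos"].round(1),a[0],a[1])
print(robot.observe()["t"])
E
```

```text
250 [564.5 -10.5 250.1] [ 1.76  2.37 -0.52] [0.16 0.2  0.12]
246 [564.1 -10.5 246.1] [ 2.54  4.28 -0.54] [0.1  0.1  0.08]
243 [563.9 -10.6 242.9] [ 2.25  4.45 -0.44] [0.13 0.14 0.1 ]
240 [563.8 -10.6 239.8] [2.44 4.73 0.21] [0.11 0.12 0.12]
41.9583
```

```bash
python3 - <<'E'
from h import *
N=np.array([-U[1],U[0]])
for z,o,l in((240,.2,.35),(237,.2,.35)):
    robot.servo_line([*(SD-o*U-l*N),z],feed=10); robot.hold(.4); a=avg(20); s=robot.observe();print(z,s["tcp_pos"].round(1),a[0],a[1],s["wrist_torque"].round(2))
print(robot.observe()["t"])
for c in("side",):
    viewer.read_camera(c)
    for n in("basket_ball","saddle"): print(c,n,[(a,b.tolist()) for a,b in w(n,c) if abs(b[0]-565)<50 and abs(b[1])<60])
E
```

```text
240 [564.6 -10.2 239.9] [-2.24  1.55  0.24] [0.16 0.15 0.09] [ 0.26  0.66 -0.02]
237 [564.7 -10.1 237. ] [-3.83 -0.07  0.22] [0.1  0.13 0.14] [-0.02  0.97  0.  ]
45.1583
side basket_ball [(0.9, [563.0, -13.0, 212.0]), (0.48, [558.0, -7.0, 213.0])]
side saddle [(0.67, [562.0, -7.0, 214.0])]
```

```bash
python3 - <<'E'
from h import *
N=np.array([-U[1],U[0]])
for z,o,l in((237,.7,.35),(239.5,.7,.35)):
    robot.servo_line([*(SD-o*U-l*N),z],feed=10); robot.hold(.3); a=avg(20); s=robot.observe();print(z,s["tcp_pos"].round(1),a[0],a[1],s["wrist_torque"].round(2))
print(robot.observe()["t"],s["grip_width"])
E
```

```text
237 [564.4 -10.  237. ] [-1.82 -0.67  0.07] [0.11 0.16 0.1 ] [-0.16  0.28  0.01]
239.5 [564.3 -10.  239.5] [-0.55 -0.79  0.05] [0.1  0.11 0.1 ] [-0.24 -0.09 -0.04]
48.225 0.18724149358075362
```

```bash
python3 - <<'E'
from h import *
grip(0,3); robot.hold(.5); s=robot.observe(); print(s["t"],s["contact_force"].round(2))
for g in(.2,.23,.3,.5): grip(g,3)
robot.hold(.3); s=robot.observe(); print(s["t"],s["contact_force"].round(2),s["grip_width"])
N=np.array([-U[1],U[0]])
robot.servo_line([*(SD-.7*U-.35*N),330],feed=60)
robot.hold(.5);print(robot.observe()["t"])
im=viewer.read_camera("side");save(im,"side9.png")
for n in("basket_ball","saddle","selector_grip"): print(n,[(a,b.tolist()) for a,b in w(n,"side")][:6])
robot.servo_line([500,0,400],feed=150); robot.hold(.3)
im2=viewer.read_camera("side");save(im2,"side10.png")
for n in("basket_ball","saddle"): print(n,[(a,b.tolist()) for a,b in w(n,"side") if abs(b[1])<60])
save(np.hstack([cv2.resize(im2[130:310,190:390],(400,360),interpolation=2),cv2.resize(im[130:260,210:340],(360,360),interpolation=2)]),"v9.png")
print(robot.observe()["t"])
E
```

```text
48.9417 [-0.3  -0.83 -0.01]
50.4833 [-0.09 -0.68  0.17] 0.503852176721009
52.6417
basket_ball [(0.97, [631.0, -186.0, 138.0]), (0.93, [422.0, -366.0, 132.0]), (0.87, [411.0, -237.0, 132.0]), (0.84, [565.0, -11.0, 211.0]), (0.79, [640.0, -413.0, 134.0])]
saddle [(0.61, [561.0, -7.0, 214.0]), (0.46, [734.0, -30.0, 201.0])]
selector_grip [(0.7, [508.0, 260.0, 91.0]), (0.51, [676.0, -290.0, 41.0])]
basket_ball []
saddle [(0.8, [560.0, -8.0, 216.0])]
54.075
```

View pics/v9.png

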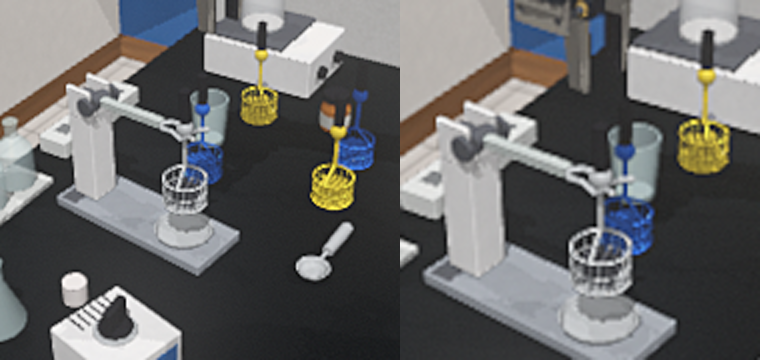

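The basket hangs upright at rest in the sunk fork, the selector is unchanged and the others are standing. I hand in the job.

```bash
python3 - <<'E'
from h import *
robot.job_done(); print("done")
E
```

```text
the job is handed in; nothing more can be done
done
```

I finished both parts of the job and handed it in at about 54 s of the 72 s allowed. No verdict is reported.

**Selector:** I turned it anticlockwise until the wrist torque jumped at the end stop, then 72° clockwise and let go. A close wrist picture fitted the bar at -86°, which is 72° (three clicks) clockwise of the -14° stop direction.

**Basket:** I took the bare-metal one by its grip, not the blue or yellow look-alikes. I hung its ball in the fork and lowered it about 30 mm until the vertical force on the gripper was within about 0.1 N of zero. The force hardly changed while I opened the fingers, so there was no sign of a drop or spring back.

**Last checks:**
- The side pictures show the basket hanging upright in the sunk fork, with the other things in view still standing.
- The ball was found 211–213 mm above the bench before and after release, so the arm did not move.
- The network missed the ball in the very last picture, but the fork was still found at the same height (216 mm against 214 mm), within the network's error.
- The black grip does not show against the dark bench in the last pictures.
- While I lowered the basket, sideways forces reached about 5 N because of a millimetre or so of misalignment. I corrected this to under 1 N before letting go.

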